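# Torque up the roller clamp bolt on an embroidery frame

### The arm

A 6-joint arm with a two-finger parallel gripper is mounted at the origin on the work surface. World frame = base frame: x ahead of the robot, y to its left, z up, the work surface at z = 0. Lengths are in m, angles in rad, forces in N, time in s.
With the tool pointing down it reaches from about 0.35 to 0.85 m from the base axis. Payload 8.1 kg.
Tool frame: the origin (TCP) lies at the very end of the fingers, on their centre line; the grasp point (between the pads) lies 19 mm behind it; z points along the fingers, y is the direction in which the jaws open and shut (so a half turn about z gives the same grasp; the last joint's range is limited). The gripper opens to 93 mm and grips with 3 to 60 N. Pads are 15 mm wide; open, the fingers measure 128 mm over their backs; the gripper's body (75 mm by 188 mm) begins 65 mm behind the grasp point.
Start: joints at [1.234, 0.13, 1.488, -0, 1.523, -0.085], TCP at [0.149, 0.581, 0.219] pointing down, gripper open.
Joint ranges: [-2.96, 2.96], [-0.89, 2.26], [0.02, 2.5], [-1.34, 4.48], [0, 2.73], [-2.66, 2.66]. Speed limits (rad/s): [2.39, 2.39, 2.79, 3.14, 3.14, 3.14].

### API

Orientations are given as a rotation vector (axis times angle).
In Python, from plant import robot gives the robot as it stands.
- The arm moves only by the shell command python3 -m inch 'ROWS' [FORCE]. ROWS is JSON, a list that holds one entry, the list of rows, each a list of 7 numbers: the shift along the tool's x, y, z in cm, then the turn, a rotation vector about the tool's x, y, z in degrees, then the gripper command: -1 is fully open, 1 is shut, values between are in proportion. A call has 1 to 5 rows; each row shifts and turns the commanded pose from where the row before left it, along the tool's axes as they then stand; what a row does not reach is not made up. A row lasts 1/10 s, in which the tool goes at most 50 mm and 8.59 degrees, less where a joint would pass 70% of its speed; a pose out of reach is approached as far as the arm can. A call with a gripper value outside its range is refused whole. The fingers move at their own pace and stop on an object; FORCE is the grip in N (left out, the last holds). Time passes only in rows, so rows that do not move let the fingers close. It gives the time, the measured TCP pose, the force and the opening at its end, in the units of the state.
- robot.read_state(): the state, without advancing time (a new reading comes with each control period).
- robot.read_camera(name): name is "scene" or "top" or "wrist"; returns a dict with "image" (400x640x3 uint8, blue, green, red), "K" (3x3 intrinsics, pixels), "R" (3x3) and "t" (3): a world point X has camera coordinates R X + t; the wrist camera has in their place "tool_from_camera" (4x4, takes a point from camera to tool coordinates, whose origin is the TCP and whose axes are the flange's). Camera axes: x right, y down, z forward; pixel columns grow to the right and rows downward; lengths in m; the calibration is good to about 2 mm. A picture is of the moment at which its call begins: read the wrist's pose just before it. There is no depth.
- robot.close_job(): hands the job in, once; it reports no verdict.
The state is a dict: "t": time; "q": joint angles; "dq": joint speeds; "joint_torque": joint torques, N m; "tool_pos": TCP position; "orientation": TCP orientation; "force": force on the tool from outside, world axes, zero at the start; "wrist_torque": the same for the moment, N m; "opening": finger opening in m.
Only numpy, scipy, OpenCV 4.12 (cv2) and the standard library are available. Lean on these libraries where they do the work, as an engineer would, in place of code of your own. Each camera call takes 0.05 s, during which the arm holds its last target. There are 200 camera calls.

### The job

One of the two roller clamps on the embroidery bench has a hinged break-over torque wrench sitting on its bolt: swing its handle clockwise (seen from above) until the bolt is fully home and the wrench breaks over at its hinge, leaving a clear kink of about 15 to 35 degrees. Stop there without folding it on past 45 degrees, and let go. Leave the plain spanner on the other clamp where it is.

Things in the scene. Friction and masses are not known exactly. Their poses are not given: they have to be found in the camera images.
- clamp: Roller clamp carrying the torque wrench: aluminium split block 54 x 52 x 66 mm high on a 90 mm square steel foot, bolted to the bench; a wooden roller 32 mm thick runs back from it along this frame's +x. Origin: centre of its underside, on the bench; the vertical bolt axis passes through it. The other clamp is identical but carries a plain one-piece spanner.
- bolt_turn (a joint): Turn of the bolt with the wrench head on it, rad, growing clockwise seen from above. It starts between 0.3 and 0.6 and is fully home at a hard stop at 0.90. It turns with an even drag of 0.4 Nm (about 2.4 N at the grip point) and stays where it is left.
- break_over (a joint): Fold of the wrench at its vertical hinge pin, 50 mm from the bolt axis, rad: 0 straight (cannot fold the other way), growing clockwise seen from above, end stop 1.2. Rigid until 1.4 Nm acts about the pin (12 N sideways at the grip point), which happens once the bolt is home; then it gives way, folding against that same even resistance, and stays folded where it is left.
- wrench_grip (a point): Point on the centre line of the round steel wrench handle, 120 mm from the hinge pin, 170 mm from the bolt axis (wrench straight), 88 mm above the bench. +x runs along the handle to the hinge, z up. Knurled grip 25 mm thick from 140 to 240 mm from the bolt axis, end cap to 248 mm, tube 17 mm thick between grip and hinge. Below it: only loose things at most 45 mm high.
- spanner_mid (a point): Point on the plain flat steel spanner (one piece, no hinge, 13 mm wide shank, 7 mm thick, 191 mm long) that sits on the other clamp's bolt, lying back above its roller: 100 mm from that bolt's axis, 81 mm above the bench. It would turn if pushed; it must stay where it is.

How it is judged:
By the outcome, as a careful person would: the job done as asked, in the order asked, and still so for the second after the job is handed in, with the robot touching nothing.
It also fails if it takes over 32 s, if anything falls off the work surface, if the arm or the gripper's body presses on something with over 40 N, if the wrist force passes 120 N, or if a joint passes its speed limit or range.

## Working session

There is one attempt and no reset: what is moved stays moved. The work goes in short steps, Python scripts to look and compute and a shell command to move; the robot and the scene stay as the last step left them, time stands still between calls to the robot, and variables do not carry over. Pictures are saved under pics/ and viewed, about 8 in all and at most 12, crops included, and the job is handed in when it is done.

```bash
mkdir -p pics; ls; python3 - <<'E'
from plant import robot
import cv2,pickle
s=robot.read_state();print(s)
d={}
for n in("scene","top"):
    d[n]=robot.read_camera(n);cv2.imwrite(f"pics/{n}0.png",d[n]["image"])
    print(n,d[n]["K"],d[n]["R"],d[n]["t"])
pickle.dump(d,open("cams.pkl","wb"))
E
```

```text
pics
{'t': 0.0, 'q': array([ 1.23360494e+00,  1.31163328e-01,  1.48926248e+00, -1.54776046e-06,
        1.52301345e+00, -8.53710882e-02]), 'dq': array([ 0.00017572, -0.00103414,  0.00132194,  0.00116563, -0.00104191,
       -0.0008356 ]), 'joint_torque': array([-1.63595661e-03, -5.59836209e+01, -4.91761672e+01,  7.64914951e-02,
        3.53678316e-02, -1.58482717e-04]), 'tool_pos': array([0.14927319, 0.58054607, 0.21759539]), 'orientation': array([-3.94465355e-01, -3.11633918e+00,  2.83630864e-03]), 'force': array([ 0.40164404, -0.21500565, -0.00803863]), 'wrist_torque': array([-0.03151501,  0.00464197, -0.0255944 ]), 'opening': 0.09333988811070142}
scene [[488.97266876   0.         323.88892631]
 [  0.         488.97266876 201.98516936]
 [  0.           0.           1.        ]] [[ 0.82439155  0.56601202 -0.0029933 ]
 [ 0.4001462  -0.5865334  -0.70417441]
 [-0.40032685  0.57931768 -0.71002074]] [-0.47006322 -0.23042329  1.57756955]
top [[467.64190838   0.         324.6382362 ]
 [  0.         467.64190838 201.00714873]
 [  0.           0.           1.        ]] [[ 0.0289433  -0.99936579  0.02074385]
 [-0.99355679 -0.03103763 -0.1090026 ]
 [ 0.10957731 -0.0174553  -0.993825  ]] [-0.08999145  0.60105812  1.21196083]
```

View pics/top0.png

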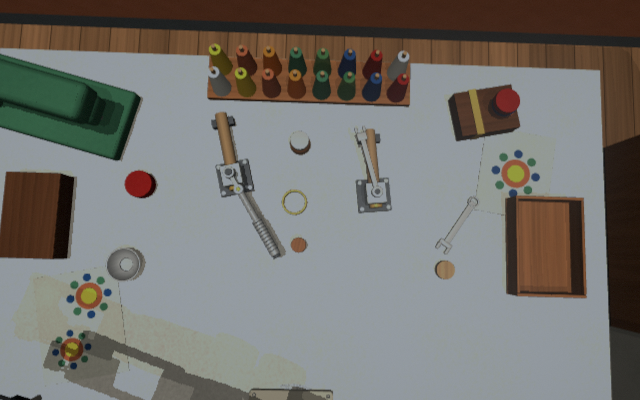

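View pics/scene0.png

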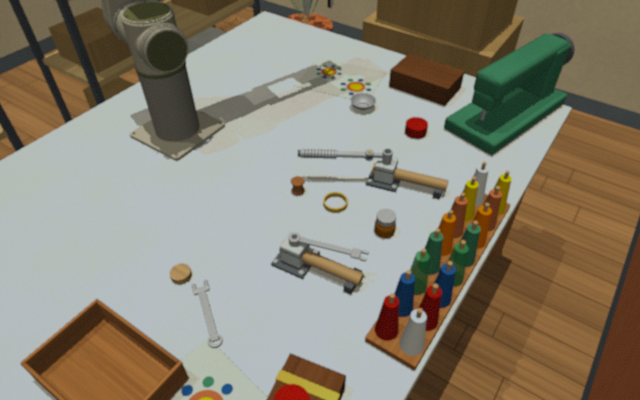

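The top view shows the torque wrench on the left clamp, with the bolt near (230,172) and the handle running to about (277,256). The plain spanner is on the right clamp near (375,190). Clockwise moves the handle end down and to the left in the image. Next I'll measure the handle line.

```bash
cat > h.py <<'E'
import numpy as np,cv2
def ray(c,uv,z):
    K,R,t=c["K"],np.array(c["R"]),np.array(c["t"])
    C=-R.T@t; d=R.T@np.linalg.inv(K)@np.array([uv[0],uv[1],1.])
    return C+d*(z-C[2])/d[2]
def pix(c,X):
    p=np.array(c["K"])@(np.array(c["R"])@np.array(X)+c["t"]);return p[:2]/p[2]
E
python3 - <<'E'
import pickle,cv2
from h import *
d=pickle.load(open("cams.pkl","rb"));c=d["top"];im=c["image"]
cr=cv2.resize(im[100:270,190:310],None,fx=4.5/1.3,fy=4.5/1.3,interpolation=cv2.INTER_CUBIC)
s=d["scene"]["image"][130:210,280:460]
s=cv2.resize(s,None,fx=2.1,fy=2.1,interpolation=cv2.INTER_CUBIC)
H=max(cr.shape[0],s.shape[0]);o=np.zeros((H,cr.shape[1]+s.shape[1],3),np.uint8)
o[:cr.shape[0],:cr.shape[1]]=cr;o[:s.shape[0],cr.shape[1]:]=s
print(o.shape);cv2.imwrite("pics/crop1.png",o)
for n,uv,z in(("bolt",(230,172),.088),("hinge",(238,188),.088),("end",(277,256),.088),("roller end",(220,116),.05)):print(n,ray(c,uv,z))
E
```

```text
(588, 793, 3)
bolt [0.6644622  0.17286915 0.088     ]
hinge [0.62392065 0.1504999  0.088     ]
end [0.45500492 0.04458354 0.088     ]
roller end [0.82120002 0.21431378 0.05      ]
```

View pics/crop1.png

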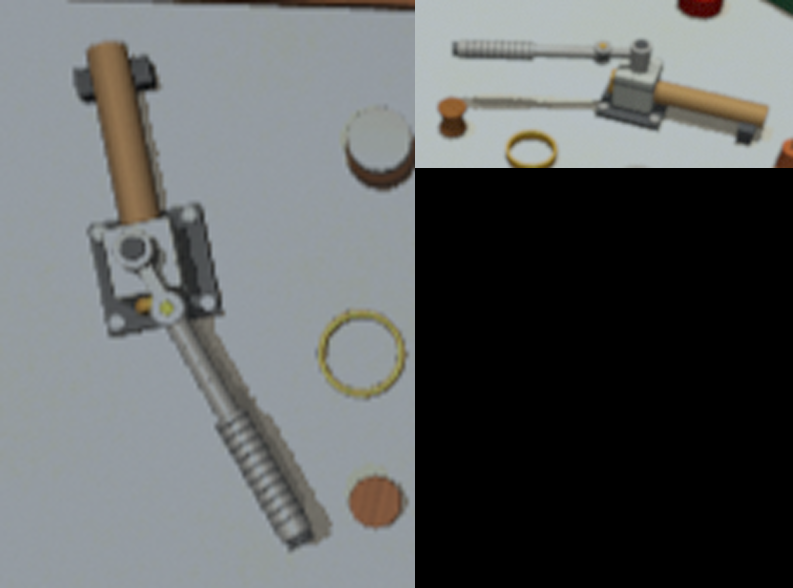

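The crop shows the hinge pin at (167,308), the grip start at (231,420), the end cap at (297,540) and the bolt head at (133,249). The wrench is straight.

```bash
python3 - <<'E'
import pickle
from h import *
d=pickle.load(open("cams.pkl","rb"));c=d["top"]
f=lambda x,y,z:ray(c,(190+(x+.5)/3.4615-.5,100+(y+.5)/3.4615-.5),z)
b=f(133,249,.105);h=f(167,308,.098);g=f(231,420,.088);e=f(297,540,.088)
k=f(110,44,.055);k2=f(140,215,.055)
print(b,h,g,e);n=np.linalg.norm
print("bh",n((h-b)[:2]),"hg",n((g-h)[:2]),"he",n((e-h)[:2]),"ge",n(g-e))
u=(e-h)[:2]/n((e-h)[:2]);print("handle ang",np.degrees(np.arctan2(u[1],u[0])),"hinge dir",np.degrees(np.arctan2(*(h-b)[1::-1])), "roller ang",np.degrees(np.arctan2(*(k-k2)[1::-1])))
# colour mask of handle in scene: check end in scene view
print([pix(d["scene"],p) for p in(b,h,e)])
E
```

```text
[0.6625421  0.17456518 0.105     ] [0.62100103 0.14900524 0.098     ] [0.54136285 0.10010925 0.088     ] [0.45577407 0.04851134 0.088     ]
bh 0.04877469484577915 hg 0.09345083360341337 he 0.19338814171715743 ge 0.09993889808034762
handle ang -148.69130891805344 hinge dir -148.39628611458613 roller ang 12.648889261481374
[array([387.66132406, 150.25944002]), array([369.64665421, 151.71906977]), array([299.76524721, 152.22740245])]
```

Measured lengths match the given ones: bolt to hinge 49 mm, grip 100 mm. The bolt axis is near (0.661, 0.1735) and the handle points at -148.6°. I'll push with the closed fingers, tool x along the push direction, starting with the approach at height.

```bash
R='[-3.37,-2.89,0,0,0,0,1]'
python3 -m inch '[[[-3.37,-2.89,0,0,0,0,1],[-3.37,-2.89,0,0,0,0,1],[-3.37,-2.89,0,0,0,0,1],[-3.37,-2.89,0,0,0,0,1],[-3.37,-2.89,0,0,0,0,1]]]' 50
python3 -m inch '[[[-3.37,-2.89,0,0,0,0,1],[-3.37,-2.89,0,0,0,0,1],[-3.37,-2.89,0,0,0,0,1],[-3.37,-2.89,0,0,0,0,1],[-3.37,-2.89,0,0,0,0,1]]]'
python3 -m inch '[[[-3.37,-2.89,0,0,0,0,1],[-3.37,-2.89,0,0,0,0,1],[-3.37,-2.89,0,0,0,0,1],[-3.37,-2.89,0,0,0,0,1],[-3.37,-2.89,0,0,0,0,1]]]'
python3 -m inch '[[[0,0,0,0,0,7.5,1],[0,0,0,0,0,7.5,1],[0,0,0,0,0,7.5,1],[0,0,0,0,0,7.5,1],[0,0,0,0,0,7,1]]]'
python3 -m inch '[[[0,0,0,0,0,7,1],[0,0,0,0,0,0,1]]]'
cat >> h.py <<'E'
from scipy.spatial.transform import Rotation as Ro
B=np.array([.661,.1735])
def st(s,goal=None):
    R=Ro.from_rotvec(s["orientation"]).as_matrix();p=s["tool_pos"]
    print("t",s["t"],"p",p.round(4),"xang",np.degrees(np.arctan2(R[1,0],R[0,0])).round(1),"zax",R[:,2].round(3),"F",s["force"].round(1),"op",s["opening"],"q",s["q"].round(2))
    v=p[:2]-B;print("r",np.linalg.norm(v),"ang",np.degrees(np.arctan2(v[1],v[0])))
    if goal is not None: print("tool shift cm",(R.T@(np.array(goal)-p)*100).round(2))
E
python3 -c "
from plant import robot;from h import *
st(robot.read_state(),(.529,.034,.065))"
```

```text
t: 0.6
tool_pos: [0.2771, 0.3975, 0.2182]
orientation: [-0.394, -3.117, 0.001]
force: [1.0, 0.7, -1.0]
opening: 0.0577
t: 1.1
tool_pos: [0.4043, 0.2155, 0.2184]
orientation: [-0.394, -3.117, 0.0]
force: [1.2, 0.2, 0.4]
opening: 0.0176
t: 1.6
tool_pos: [0.5316, 0.0336, 0.2183]
orientation: [-0.395, -3.116, -0.0]
force: [0.4, 0.4, 0.3]
opening: 0.0005
t: 2.1
tool_pos: [0.5307, 0.0352, 0.2181]
orientation: [-1.37, -2.826, 0.001]
force: [0.5, 0.2, -0.5]
opening: 0.0003
t: 2.3
tool_pos: [0.5307, 0.0353, 0.2181]
orientation: [-1.536, -2.74, 0.001]
force: [-1.2, 0.5, -0.9]
opening: 0.0005
t 2.3 p [0.5307 0.0353 0.2181] xang 121.5 zax [-0.001  0.    -1.   ] F [-1.2  0.5 -0.9] op 0.00045140109971479993 q [-0.03 -0.05  1.68 -0.    1.52 -0.58]
r 0.18991072577952295 ang -133.31512627625705
tool shift cm [-0.03 -0.2  15.31]
```

```bash
python3 -m inch '[[[0,0,3.5,0,0,0,1],[0,0,3.5,0,0,0,1],[0,0,3.5,0,0,0,1],[0,0,2.5,0,0,0,1],[0,0,2.2,0,0,0,1]]]'
python3 -m inch '[[[0,0,0,0,0,0,1],[0.6,0,0,0,0,0,1],[0.6,0,0,0,0,0,1],[0.6,0,0,0,0,0,1],[0.2,0,0,0,0,0,1]]]'
python3 -c "
from plant import robot;from h import *
import cv2
st(robot.read_state())
c=robot.read_camera('top')['image'][100:300,180:330];s=robot.read_camera('scene')['image'][110:230,260:440]
s=cv2.resize(s,(450,300),interpolation=3);c=cv2.resize(c,(300,400),interpolation=3)
o=np.zeros((400,750,3),np.uint8);o[:,:300]=c;o[:300,300:]=s;cv2.imwrite('pics/c2.png',o)"
```

```text
t: 2.8
tool_pos: [0.5299, 0.0353, 0.0645]
orientation: [-1.527, -2.744, 0.002]
force: [0.4, 0.3, -0.1]
opening: 0.0009
t: 3.3
tool_pos: [0.521, 0.0532, 0.0679]
orientation: [1.531, 2.741, 0.002]
force: [0.4, -0.3, -0.7]
opening: 0.0002
t 3.3 p [0.521  0.0532 0.0679] xang 121.6 zax [ 0.002  0.    -1.   ] F [ 0.4 -0.3 -0.7] op 0.00016924406213943345 q [ 0.    0.05  1.86  0.    1.23 -0.55]
r 0.18462428176811005 ang -139.3261443701996
```

View pics/c2.png

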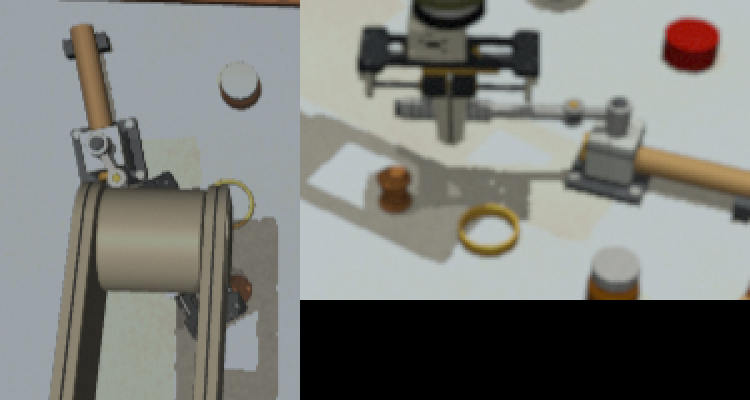

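The fingers sit just behind the grip, clear of loose items. I'm closing to contact and then starting the swing.

```bash
python3 -m inch '[[[0.3,0,0,0,0,0,1],[0.3,0,0,0,0,0,1],[0.3,0,0,0,0,0,1]]]' | tee /dev/stderr | grep -q . 
python3 -m inch '[[[0.48,-0.05,0,0,0,1.5,1],[0.48,-0.05,0,0,0,1.5,1],[0.48,-0.05,0,0,0,1.5,1]]]'
python3 -m inch '[[[0.48,-0.05,0,0,0,1.5,1],[0.48,-0.05,0,0,0,1.5,1],[0.48,-0.05,0,0,0,1.5,1]]]'
python3 -c "
from plant import robot;from h import *
st(robot.read_state())"
```

```text
t: 4.0
tool_pos: [0.5073, 0.0716, 0.0667]
orientation: [1.641, 2.678, -0.001]
force: [1.1, -1.5, 0.0]
opening: 0.0002
t: 4.3
tool_pos: [0.4997, 0.0839, 0.0667]
orientation: [1.745, 2.612, -0.001]
force: [1.1, -2.8, 0.8]
opening: 0.0002
t 4.3 p [0.4997 0.0839 0.0667] xang 112.5 zax [ 0.    -0.001 -1.   ] F [ 1.1 -2.8  0.8] op 0.0002311731479713152 q [ 0.07  0.01  1.9  -0.    1.23 -0.33]
r 0.1845090727276766 ang -150.94042376614576t: 3.7
tool_pos: [0.5158, 0.0599, 0.0667]
orientation: [1.533, 2.742, -0.0]
force: [0.2, -2.0, -0.3]
opening: 0.0003
```

```bash
for i in 1 2 3; do python3 -m inch '[[[0.48,-0.05,0,0,0,1.5,1],[0.48,-0.05,0,0,0,1.5,1]]]'|grep -E "pos|force"; done
python3 -c "
from plant import robot;from h import *
st(robot.read_state())"
```

```text
tool_pos: [0.4952, 0.0924, 0.0666]
force: [1.2, -2.3, 0.5]
tool_pos: [0.4912, 0.1012, 0.0666]
force: [1.0, -2.3, -1.0]
tool_pos: [0.4876, 0.1102, 0.0666]
force: [0.7, -2.4, -0.0]
t 4.9 p [0.4876 0.1102 0.0666] xang 103.5 zax [ 0.    -0.001 -1.   ] F [ 0.7 -2.4 -0. ] op 0.0001740606795667415 q [ 0.12 -0.01  1.92 -0.    1.23 -0.12]
r 0.18464060724119608 ang -159.94569896333658
```

```bash
python3 -m inch '[[[0.48,-0.05,0,0,0,1.5,1],[0.48,-0.05,0,0,0,1.5,1]]]'|grep -E "pos|force"
python3 -m inch '[[[0.48,-0.05,0,0,0,1.5,1]]]'|grep -E "pos|force"
python3 -m inch '[[[0.48,-0.05,0,0,0,1.5,1]]]'|grep -E "pos|force"
python3 -c "
from plant import robot;from h import *
st(robot.read_state())"
```

```text
tool_pos: [0.4844, 0.1193, 0.0666]
force: [0.9, -2.9, -0.2]
tool_pos: [0.483, 0.124, 0.0666]
force: [0.9, -1.4, 0.2]
tool_pos: [0.4818, 0.1285, 0.0666]
force: [0.3, -5.1, 0.7]
t 5.3 p [0.4818 0.1285 0.0666] xang 97.5 zax [-0.    -0.001 -1.   ] F [ 0.3 -5.1  0.7] op 0.0008246530846211405 q [ 0.16 -0.01  1.92 -0.    1.23  0.03]
r 0.18476437508053906 ang -165.89172264226437
```

```bash
for i in 1 2 3; do python3 -m inch '[[[0.2,0,0,0,0,0.5,1]]]'|grep -E "pos|force"; done
python3 -c "
from plant import robot;from h import *
st(robot.read_state())"
```

```text
tool_pos: [0.4815, 0.1299, 0.0665]
force: [0.1, -8.3, 0.7]
tool_pos: [0.4811, 0.1312, 0.0664]
force: [-0.7, -10.5, 0.2]
tool_pos: [0.4807, 0.1329, 0.0663]
force: [-1.4, -11.2, 0.9]
t 5.6 p [0.4807 0.1329 0.0663] xang 96.1 zax [-0.001 -0.003 -1.   ] F [ -1.4 -11.2   0.9] op 0.0005847078581659667 q [ 0.17 -0.01  1.92 -0.    1.23  0.06]
r 0.18480507935108906 ang -167.30308434515902
```

Force has levelled at about 11 N, so the bolt is home and the wrench is breaking over. Now I'll fold about 25° around the hinge pin, in parts.

```bash
for i in 1 2; do python3 -m inch '[[[0.35,-0.05,0,0,0,1.5,1],[0.35,-0.05,0,0,0,1.5,1],[0.35,-0.05,0,0,0,1.5,1],[0.35,-0.05,0,0,0,1.5,1]]]'|grep -E "pos|force"; done
python3 -c "
from plant import robot;from h import *
st(robot.read_state())"
```

```text
tool_pos: [0.4777, 0.1467, 0.0662]
force: [-0.9, -10.7, 0.5]
tool_pos: [0.4761, 0.1607, 0.0661]
force: [-1.7, -11.0, 0.9]
t 6.4 p [0.4761 0.1607 0.0661] xang 84.0 zax [-0.002 -0.003 -1.   ] F [ -1.7 -11.    0.9] op 0.0005669924854876834 q [ 0.23  0.    1.91 -0.    1.23  0.33]
r 0.1853512209889908 ang -176.0526856610886
```

```bash
for i in 1 2; do python3 -m inch '[[[0.35,-0.05,0,0,0,1.5,1],[0.35,-0.05,0,0,0,1.5,1],[0.35,-0.05,0,0,0,1.5,1],[0.35,-0.05,0,0,0,1.5,1]]]'|grep -E "pos|force"; done
python3 -m inch '[[[0,0,0,0,0,0,1],[-0.6,0,0,0,0,0,1],[-1.5,0,0,0,0,0,1],[-2,0,0,0,0,0,1],[-2,0,0,0,0,0,1]]]'|grep -E "pos|force"
python3 -m inch '[[[0,0,-3,0,0,0,1],[0,0,-5,0,0,0,1],[0,0,-5,0,0,0,1],[-3,0,-3,0,0,0,1],[-4,0,0,0,0,0,1]]]'|grep -E "pos|force"
python3 -m inch '[[[-4.5,0,0,0,0,0,1],[-4.5,0,0,0,0,0,1],[-4.5,0,0,0,0,0,1],[-4.5,0,0,0,0,0,1],[-4.5,0,0,0,0,0,1]]]'|grep -E "pos|force"
python3 -c "
from plant import robot;from h import *
import cv2,pickle
st(robot.read_state())
d={n:robot.read_camera(n) for n in('top','scene')};pickle.dump(d,open('cams2.pkl','wb'))
c=d['top']['image'][100:270,170:310]
cv2.imwrite('pics/c3.png',cv2.resize(c,None,fx=3.4615,fy=3.4615,interpolation=cv2.INTER_CUBIC))"
```

```text
tool_pos: [0.4759, 0.1749, 0.066]
force: [-1.8, -10.1, 0.9]
tool_pos: [0.4773, 0.189, 0.0659]
force: [-2.5, -8.8, 2.3]
tool_pos: [0.4589, 0.1318, 0.0665]
force: [-0.1, -1.0, 0.7]
tool_pos: [0.4403, 0.0661, 0.2326]
force: [0.7, -1.4, -0.6]
tool_pos: [0.3673, -0.1496, 0.2267]
force: [0.8, -0.2, -0.0]
t 8.7 p [ 0.3673 -0.1496  0.2267] xang 72.1 zax [ 0.001 -0.    -1.   ] F [ 0.8 -0.2 -0. ] op 0.00030862068041821386 q [-0.52 -0.45  2.    0.    1.6  -0.2 ]
r 0.4365941655484625 ang -132.26982739739242
```

View pics/c3.png

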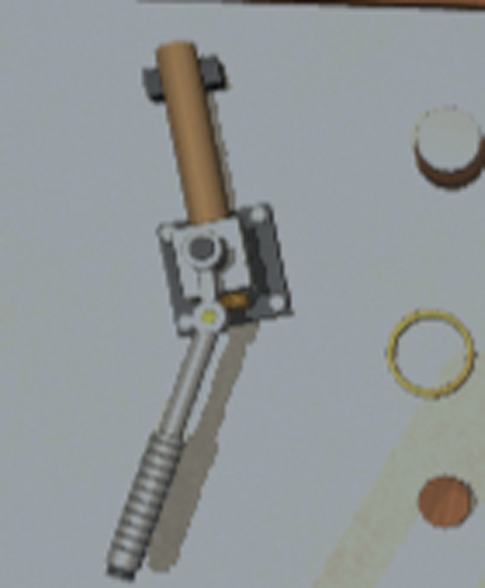

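The picture shows a clear kink: bolt (202,249), hinge (208,317), grip start (168,437), end cap (122,570). I'll measure it now and check the spanner.

```bash
python3 - <<'E'
import pickle
from h import *
d0=pickle.load(open("cams.pkl","rb"));d=pickle.load(open("cams2.pkl","rb"));c=d["top"]
f=lambda x,y,z:ray(c,(170+(x+.5)/3.4615-.5,100+(y+.5)/3.4615-.5),z)
b=f(202,249,.105);h=f(208,317,.098);g=f(168,437,.088);e=f(122,570,.088)
a=lambda v:np.degrees(np.arctan2(v[1],v[0]))%360
n=np.linalg.norm
print(b,h,e,n((h-b)[:2]),n((e-h)[:2]))
print("head",a(h-b),"head via true bolt",a(h[:2]-B),"handle",a(e-h),a(e-g),"kink",a(h-b)-a(e-h),a(h-b)-a(e-g))
x=np.abs(d0["top"]["image"][110:230,340:410].astype(int)-c["image"][110:230,340:410]).max(2)
print("spanner region diff",x.max(),(x>30).sum())
x=np.abs(d0["scene"]["image"][225:295,270:375].astype(int)-d["scene"]["image"][225:295,270:375]).max(2)
print(x.max(),(x>30).sum())
E
```

```text
[0.66253667 0.17473167 0.105     ] [0.61374419 0.16915402 0.098     ] [0.4292318  0.22339608 0.088     ] 0.04911024977575217 0.1923201136074551
head 186.5213863841829 head via true bolt 185.25455152340766 handle 163.6179719196799 163.94388035376016 kink 22.903414464503015 22.57750603042274
spanner region diff 16 0
19 0
```

```bash
python3 -c "
from plant import robot
print(robot.close_job())"
```

```text
the job is handed in; nothing more can be done
None
```

The bolt is home and the torque wrench has broken over with a kink of about 23°, inside the 15–35° you asked for. I handed the job in at about 9 s on the robot's clock.

- **Swing:** I pushed the handle clockwise with the closed fingers. The force was about 2.5 N while the bolt turned, then rose to about 11 N and held there as the wrench folded at its hinge. The head turned about 25° before the break-over.
- **Let go:** I then backed the fingers off and lifted clear; the force reads about zero.
- **Last checks:** The top picture, taken after letting go, gives a kink of 22.6–22.9°. The image area around the plain spanner is unchanged in both camera views. My measured hinge-to-end length came out about 5 mm short of the stated 198 mm, which is too little to matter for the angle. No check failed.

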